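# Clip the sealing pad into its floating bracket and switch the sealer on

## Task

Put the loose metal sealing pad into its bracket: slide its two ears down between the spring clips of the floating cradle and press it home until it lies flat on the cradle's bed, then flip the toggle switch beside it over to on (the lever away from the robot). Do not push the other things on the table about.

Things in the scene. Friction and masses are not known exactly. Their poses are not given: they have to be found in the camera images.
- pad_grip (a point): Loose sealing pad: flat aluminium plate, body 50 (x) x 90 (y) x 8 thick, an ear on each short end, and a grip rib on its middle 12 thick (x) x 40 long (y), top 46 above the plate's underside; 180 g or so. This point: middle of the rib, 28 above the underside, 20 above the plate's top, 18 below the rib's top; z up, y along the ears. The same either way round.
- pad_ear (a point): Outer end of the pad's +y ear, half-way up its thickness, 61 from the pad's middle; the other ear is its mirror image in -y. Each ear is 14 wide (x), 8 thick, sticks out 16 from the body, underside level with the body's.
- bracket_mid (a point): Fixed point of the sealer base (grey plate 136 x 240 x 12, turned on the table; white switch box at its -y end), 55.5 above the table: where pad_grip comes to be when the pad is fully home and the cradle is in mid travel. x away from the robot, y along the line of the two ear slots, z up. The pad lies on the steel cradle, 60 (x) x 137 (y), its bed 28 below this point.
- float_mid (a point): Fixed point on the base, at bed height (27.5 above the table) under bracket_mid. The cradle FLOATS along bracket x by up to 20 either way of it, between firm stops, and stays where left (about 1.5 N moves it). Where it stands is not reported: feel for it, look, or push it to a stop, e.g. on the side face of an end block (30 from the cradle's middle in x).
- slot_mid (a point): Fixed point: the +y ear slot's middle, at the height of its mouth (47.5 above the table), for the cradle in mid travel; the -y slot mirrors it. Cradle end blocks reach 48.5 to 68.5 from the middle in y and rise 20 above the bed. The slot in each is 17 wide (x), open above and at both ends, mouth widened by 2.5 chamfers each side. Gap between blocks 97.
- clip_mid (a point): Fixed point: height of the spring clips in the +y slot (37 above the table, 9.5 above the bed), cradle in mid travel. On either wall of each slot a bent clip stands 3 into the slot, ramped above, gives way sideways as the ear is pushed past, then holds it down. Both ears together take about 8 to 15 N; the pad does not sink in by its weight.
- toggle (a joint): Toggle switch lever on the switch box, rad: 0 = off (lever leaning 0.45 rad towards the bracket's -x, the robot's side), 0.9 = on (leaning 0.45 rad to +x). It is driven away from the upright (0.45) to either end: push it past upright and it snaps over; about 2 N at its tip.
- toggle_tip (a point): Ball end, 11 across, of the 40 long, 7 thick steel toggle lever; its pivot is 36 below this point when off, 53 above the table and 120 from bracket_mid in the bracket's -y. The switch box is 56 (x) x 50 (y), its top 52 above the table.
- label_roll: Bystander: white label roll standing on end, 92 across x 52 high mm; origin at the centre of its underside.
- tie_tub: Bystander: small round white tub, 70 across x 45 high mm; origin at the centre of its underside.
- date_stamp: Bystander: black hand stamp standing upright, 35x46x100 mm; origin at the centre of its underside.
- tally_counter: Bystander: round hand counter lying on its back, 68x55x24 mm; origin at the centre of its underside.
- steel_scoop: Bystander: small steel scoop lying down, 60x206x32 mm; origin at the centre of its underside.
Things that resemble listed ones, but are neither listed nor needed, are in the scene too. Of the things shaped like the part that bears pad_grip, the aluminium one is meant.

How it is judged:
By the outcome, as a careful person would: the job done as asked, in the order asked, and still so for the second after the job is handed in, with the robot touching nothing.
It also fails if it takes over 61 s, if anything falls off the work surface, if the arm or the gripper's body presses on something with over 40 N, if the wrist force passes 120 N, or if a joint passes its speed limit or range.

## Robot

A 7-joint arm with a two-finger parallel gripper is mounted at the origin on a cart in front of the work surface, level with it; the furniture and walls round the work are solid. World frame = base frame: x ahead of the robot, y to its left, z up, the work surface at z = 0. Lengths are in mm, angles in rad, forces in N, time in s.
With the tool pointing down it reaches from about 425 to 1025 mm from the base axis. Payload 9.4 kg.
Tool frame: the origin (TCP) lies between the finger pads; the fingertips stand 11 mm ahead of it and the grasp point (between the pads) lies 8 mm behind it; z points along the fingers, y is the line along which they close (so a half turn about z gives the same grasp; the last joint's range is limited). The gripper opens to 93 mm and grips with 3 to 60 N. Pads are 15 mm wide; open, the fingers measure 128 mm over their backs; the gripper's body (75 mm by 188 mm) begins 65 mm behind the grasp point.
Start: joints at [1.197, 0.599, -0.003, 1.599, 0.002, 0.943, -0.08], TCP at [212.025, -693.303, 229.618] pointing down, gripper open.
Joint ranges: [-2.57, 2.57], [-0.35, 1.97], [-1.29, 1.29], [0.11, 2.56], [-1.05, 4.19], [0.11, 1.86], [-2.63, 2.63]. Speed limits (rad/s): [2.22, 2.22, 3.01, 3.01, 3.14, 3.14, 3.14].

## Interface

Orientations are given as a rotation vector (axis times angle).
In Python, from workcell import bot gives the robot as it stands.
- The arm moves only by the tool jog_arm, never from a script. Its arguments are lists of equal length, an entry for each row: "claw": the closure, from 0 (fully open) to 1 (shut); "slide": the shift along the tool's x, y, z in m, a list of three; "rotation": the turn, a rotation vector about the tool's x, y, z in rad, a list of three. In form: {"claw": [claw, ...], "slide": [[tx, ty, tz], ...], "rotation": [[rx, ry, rz], ...]}. A call has 1 to 20 rows; each row shifts and turns the commanded pose from where the row before left it, along the tool's axes as they then stand; what a row does not reach is not made up. A row lasts 1/12 s, in which the tool goes at most 41.7 mm and 7.16 degrees, less where a joint would pass 70% of its speed; a pose out of reach is approached as far as the arm can. A call is refused whole if a number of a shift passes 0.0417 or a number of a turn 0.125, either way. A call with a gripper value outside its range is refused whole. The fingers move at their own pace and stop on an object; the grip force is fixed at half the most. Time passes only in rows, so rows that do not move let the fingers close. It gives the time, the measured TCP pose, the force, the opening and the grip force at its end, in the units of the state.
- bot.read_state(): the state, without advancing time (a new reading comes with each control period).
- bot.snapshot(name): name is "side" or "top"; returns (picture, depth): 384x512x3 uint8, blue, green, red; 384x512 float32, mm along the optical axis (not along the pixel's ray), 0 where there is no reading.
- bot.get_calibration(name): a dict with "fx", "fy", "cx", "cy" (pixels), "position" and "rotation" of the camera in the world. Camera axes: x right, y down, z forward; pixel columns grow to the right and rows downward; lengths in mm; the calibration is good to about 2 mm. A picture is of the moment at which its call begins. get_calibration takes no time and is no camera call.
- bot.finish_job(): hands the job in; it is judged then, once.
The state is a dict: "time_s": time; "qpos": joint angles; "qd": joint speeds; "tau": joint torques, N m; "eef_pos": TCP position; "tcp_rot": TCP orientation; "wrist_force": force on the tool from outside, world axes, zero at the start; "torque": the same for the moment, N m; "gripper_width": finger opening in mm; "gripper_force": force on a finger pad.
Only numpy, scipy, OpenCV 4.12 (cv2) and the standard library are available. Lean on these libraries where they do the work, as an engineer would, in place of code of your own. Each camera call takes 0.05 s, during which the arm holds its last target. There are 200 camera calls.

## Working session

There is one attempt and no reset: what is moved stays moved. The work goes in short steps, Python scripts to look and compute and a tool call to move; the robot and the scene stay as the last step left them, time stands still between calls to the robot, and variables do not carry over. Pictures are saved under pics/ and viewed, at most 10 in all, crops included, and the job is handed in when it is done.

Besides the shell and the picture viewer there is one more tool, called after ">>>" as name(argument=value, ...) on one line, values as JSON. jog_arm: Moves the arm, as the interface text tells. Its arguments: {"type":"object","properties":{"claw":{"type":"array"},"slide":{"type":"array"},"rotation":{"type":"array"}},"required":["claw","slide","rotation"]}

```bash
mkdir -p pics; ls
cat > h.py <<'E'
import numpy as np,cv2
from workcell import bot
from scipy.spatial.transform import Rotation as R
def snap(n,f):
    p,d=bot.snapshot(n); cv2.imwrite(f'pics/{f}.png',p); np.save(f'pics/{f}.npy',d); return p,d
def cal(n):
    c=bot.get_calibration(n); return c
def w(c,u,v,d):
    r=np.array(c['rotation']); r=r if r.shape==(3,3) else R.from_rotvec(r.ravel()).as_matrix()
    return np.array(c['position'])+r@np.array([(u-c['cx'])/c['fx']*d,(v-c['cy'])/c['fy']*d,d])
def proj(c,p):
    r=np.array(c['rotation']); r=r if r.shape==(3,3) else R.from_rotvec(r.ravel()).as_matrix()
    q=r.T@(np.array(p)-np.array(c['position'])); return c['cx']+c['fx']*q[0]/q[2],c['cy']+c['fy']*q[1]/q[2]
E
python3 - <<'E'
from h import *
for n in('side','top'):
    print(n,cal(n)); snap(n,n+'0')
print(bot.read_state())
E
```

```text
pics
side {'fx': 357.2971434598767, 'fy': 357.2971434598767, 'cx': 257.8103131847972, 'cy': 194.62224214166153, 'position': array([210.8240954 , 942.74021668, 591.88489668]), 'rotation': array([-0.41939582,  2.53966706, -1.49722692])}
top {'fx': 398.02939778502275, 'fy': 398.02939778502275, 'cx': 253.9830795547879, 'cy': 186.23962074617117, 'position': array([ 273.07453525,   39.74173601, 1320.92706296]), 'rotation': array([-1.98901521,  2.22605116, -0.23367559])}
{'time_s': 0.1, 'qpos': array([ 1.19728699,  0.60003657, -0.00255841,  1.60002378,  0.00179037,
        0.9429049 , -0.07982742]), 'qd': array([ 0.0003322 , -0.00256776,  0.00087563, -0.00266599, -0.00019989,
       -0.00130819,  0.00107253]), 'tau': array([ 5.49539531e-03, -7.66561532e+01,  1.50214545e+00, -2.52938086e+01,
       -5.23431867e-02,  1.36547821e-02,  4.24318159e-05]), 'eef_pos': array([ 211.92150012, -692.90708507,  228.86159875]), 'tcp_rot': array([-3.10573268e+00, -4.64378956e-01,  4.91100190e-04]), 'wrist_force': array([ 0.68171107,  0.16218334, -0.13669445]), 'torque': array([ 0.05401301, -0.01846066,  0.01758598]), 'gripper_force': 0.0, 'gripper_width': 93.09094124633783}
```

View pics/top0.png

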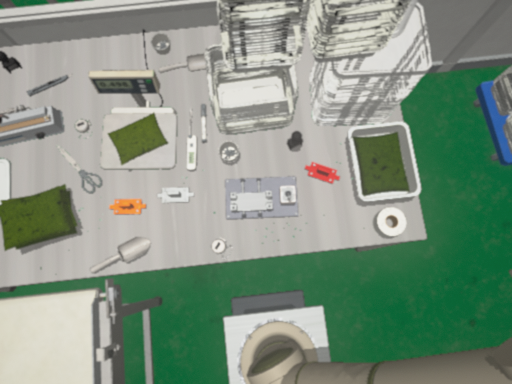

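View pics/side0.png

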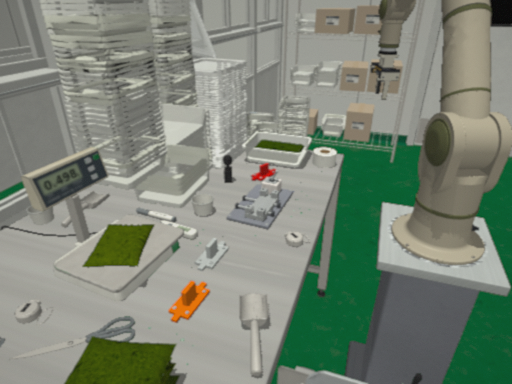

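Three pad-shaped things show in the top view: orange (128,207), grey aluminium (175,195) and red (321,173). The grey one fits "aluminium". The sealer base is at (262,198), with its switch box at (289,195). I'll confirm this in an enlarged crop.

Run:
```python
from h import *
t=cv2.imread('pics/top0.png')[165:230,150:310]; s=cv2.imread('pics/side0.png')[170:280,180:310]
a=cv2.resize(t,None,fx=5,fy=5,interpolation=cv2.INTER_CUBIC)
cv2.imwrite('pics/c_top.png',a)
cv2.imwrite('pics/c_side.png',cv2.resize(s,None,fx=5,fy=5,interpolation=cv2.INTER_CUBIC))
d=np.load('pics/top0.npy');c=cal('top')
for (u,v) in[(175,195),(165,195),(188,195),(262,198),(250,200),(289,195)]:
    print(u,v,w(c,u,v,d[v,u]).round(1))
```

```text
175 195 [553.1 278.6  31.6]
165 195 [561.9 316.4   8.2]
188 195 [552.7 239.1  10.5]
262 198 [511.6  -5.9  26.9]
250 200 [508.6  34.2  31.1]
289 195 [506.8 -93.2  52.7]
```

View pics/c_top.png

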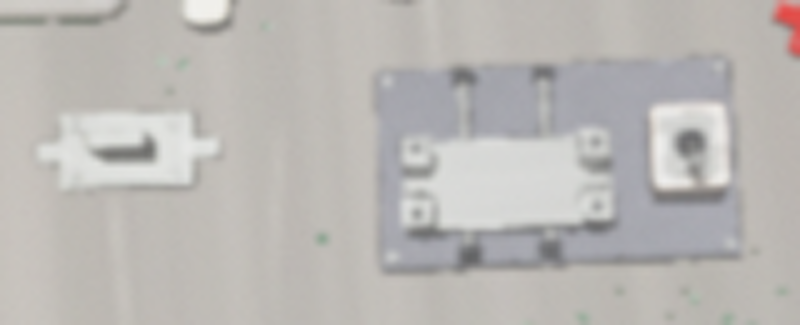

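View pics/c_side.png

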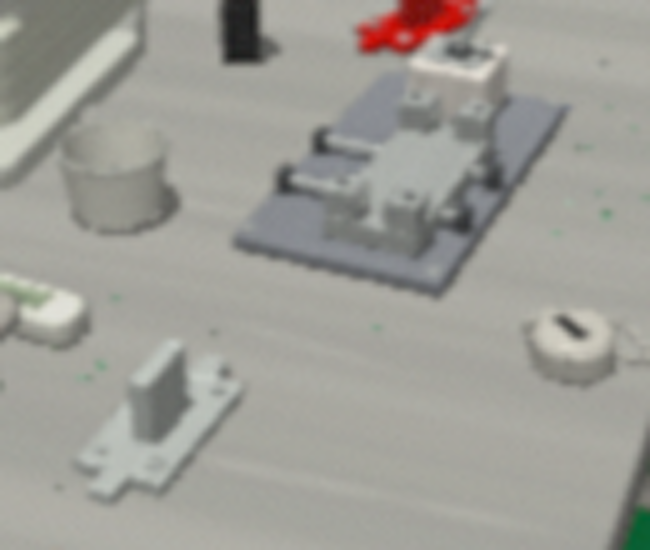

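Crops confirm it: the grey pad (ears at crop (40,151) and (217,147)) has the same bare-metal look as the cradle. The cradle's four block tops are at (418,152), (595,143), (418,213) and (597,207), set towards the robot. The base corners are at (377,72), (727,60), (742,258) and (385,270).

```bash
cat >> h.py <<'E'
def onz(c,u,v,z):
    a=w(c,u,v,1000.);p=np.array(c['position']); return p+(a-p)*(z-p[2])/(a[2]-p[2])
def ct(u,v): return 150+(u+.5)/5-.5,165+(v+.5)/5-.5
def cs(u,v): return 180+(u+.5)/5-.5,170+(v+.5)/5-.5
E
python3 - <<'E'
from h import *
c=cal('top');s=cal('side')
def show(name,cc,f,pts,z):
    P=np.array([onz(cc,*f(*p),z) for p in pts]);print(name,P[:,:2].round(1).tolist(),'mean',P.mean(0)[:2].round(1));return P
B=show('base',c,ct,[(377,72),(727,60),(742,258),(385,270)],12)
e=[B[0]-B[1],B[3]-B[2],B[0]-B[3],B[1]-B[2]]
for q in e: print(np.linalg.norm(q).round(1),np.degrees(np.arctan2(q[1],q[0])).round(2))
show('holes',c,ct,[(418,152),(595,143),(418,213),(597,207)],47.5)
A=show('pad ears',c,ct,[(40,151),(217,147)],8)
q=A[0]-A[1];print(np.linalg.norm(q),np.degrees(np.arctan2(q[1],q[0])))
show('padbody',c,ct,[(60,113),(192,110),(197,183),(62,189)],8)
# side
show('base s',s,cs,[(237,242),(437,292),(567,107),(396,73)],12)
show('padears s',s,cs,[(100,492),(218,364)],8)
show('padbody s',s,cs,[(78,463),(160,497),(242,387)],8)
show('ribtop s',s,cs,[(135,380),(180,342),(187,350),(150,388)],46)
show('holes s',s,cs,[(347,184),(411,196),(420,95),(474,105)],47.5)
# depth pass
for n,cc in(('top',c),('side',s)):
    d=np.load(f'pics/{n}0.npy');vv,uu=np.mgrid[:384,:512]
    r=R.from_rotvec(cc['rotation']).as_matrix()
    P=np.stack([(uu-cc['cx'])/cc['fx']*d,(vv-cc['cy'])/cc['fy']*d,d],-1)@r.T+cc['position']
    P[d==0]=np.nan
    np.save(f'pics/{n}P.npy',P)
    def sel(x0,x1,y0,y1,z0,z1):
        m=(P[...,0]>x0)&(P[...,0]<x1)&(P[...,1]>y0)&(P[...,1]<y1)&(P[...,2]>z0)&(P[...,2]<z1);return P[m]
    for nm,a in dict(base=(420,620,-160,130,6,70),padplate=(500,610,190,350,4,20),rib=(500,610,190,350,38,52),box=(420,620,-160,-50,46,58),blocks=(420,620,-60,120,42,55),lever=(420,620,-160,-50,60,110)).items():
        Q=sel(*a)
        if len(Q)>3: print(n,nm,len(Q),np.median(Q[:,2]).round(1),Q.mean(0).round(1),cv2.minAreaRect(Q[:,:2].astype(np.float32)))
E
```

```text
base [[593.3, 110.3], [574.8, -125.8], [440.1, -117.7], [458.7, 117.9]] mean [516.7  -3.8]
236.8 85.54
236.4 85.49
134.8 -3.26
135.0 -3.44
holes [[528.2, 86.9], [521.2, -28.4], [488.2, 91.0], [479.0, -24.7]] mean [504.2  31.2]
pad ears [[565.5, 341.2], [554.8, 222.5]] mean [560.1 281.9]
119.18004608950267 84.8511309550555
padbody [[590.1, 326.2], [582.1, 237.3], [531.8, 237.8], [537.9, 328.1]] mean [560.5 282.3]
base s [[586.7, 117.2], [457.4, 129.0], [440.2, -112.6], [566.8, -122.8]] mean [512.8   2.7]
padears s [[564.0, 342.8], [551.1, 227.8]] mean [557.5 285.3]
padbody s [[584.5, 326.6], [534.5, 336.7], [530.8, 242.4]] mean [549.9 301.9]
ribtop s [[562.9, 300.0], [555.1, 263.3], [548.8, 268.5], [553.0, 303.5]] mean [555.  283.8]
holes s [[526.8, 88.0], [486.6, 88.8], [520.3, -33.1], [483.3, -31.3]] mean [504.2  28.1]
top base 2868 15.2 [515.   -1.3  22. ] ((519.8447875976562, -8.949691772460938), (197.0985870361328, 277.3839111328125), 0.4728277325630188)
top padplate 463 7.9 [557.8 277.4   8.1] ((555.0391235351562, 269.266845703125), (108.29080963134766, 155.860107421875), 1.3124
[... 713 characters left out ...]

side padplate 422 8.8 [555.9 293.5   9.1] ((559.6597290039062, 284.0536804199219), (75.71342468261719, 115.07196807861328), 17.60006332397461)
side rib 70 45.9 [558.5 285.9  45. ] ((559.6453857421875, 283.96746826171875), (39.736793518066406, 13.164531707763672), 84.927734375)
side box 124 52.2 [510.6 -81.9  51.8] ((511.8035583496094, -86.77742004394531), (50.09016799926758, 56.526954650878906), 84.20929718017578)
side blocks 149 47.5 [505.3  40.9  47. ] ((504.39556884765625, 32.33979415893555), (139.98779296875, 61.09917068481445), 86.04944610595703)
side lever 23 82.5 [500.  -86.7  80. ] ((500.89923095703125, -86.63545227050781), (8.362459182739258, 18.285287857055664), 75.76493072509766)
```

The two views agree. Pad: (559, 283.5), yaw about -5.2°. Base: yaw about -4.5°. bracket_mid: about (521, 32.5). Cradle: about 17 mm towards the robot. First I turn the tool to the pad's yaw and swing over.

>>> jog_arm(claw=[0,0,0,0,0,0,0,0,0,0,0,0,0,0,0,0,0,0,0,0], slide=[[0,0,0],[0,0,0],[0,0,0],[0,0,0],[0,0,0],[0,0,0],[0,0,0],[0,0,0],[0,0,0],[0,0,0],[0,0,0],[0,0.0285,0],[0,0.0285,0],[0,0.0285,0],[0,0.0285,0],[0,0.0285,0],[0,0.0285,0],[0,0.0285,0],[0,0.0285,0],[0,0.0285,0]], rotation=[[0,0,-0.1075],[0,0,-0.1075],[0,0,-0.1075],[0,0,-0.1075],[0,0,-0.1075],[0,0,-0.1075],[0,0,-0.1075],[0,0,-0.1075],[0,0,-0.1075],[0,0,-0.1075],[0,0,-0.1075],[0,0,0],[0,0,0],[0,0,0],[0,0,0],[0,0,0],[0,0,0],[0,0,0],[0,0,0],[0,0,0]])

```text
time_s: 1.77
eef_pos: [468.6, -716.6, 228.9]
tcp_rot: [-2.32, -2.117, 0.0]
wrist_force: [0.2, -1.3, -0.4]
gripper_width: 93.3
gripper_force: 0.0
```

>>> jog_arm(claw=[0,0,0,0,0,0,0,0,0,0,0,0,0,0,0,0,0,0,0,0], slide=[[0.035,0,0],[0.035,0,0],[0.035,0,0],[0.035,0,0],[0.035,0,0],[0.035,0,0],[0.035,0,0],[0.035,0,0],[0.035,0,0],[0.035,0,0],[0.035,0,0],[0.035,0,0],[0.035,0,0],[0.035,0,0],[0.035,0,0],[0.035,0,0],[0.035,0,0],[0.035,0,0],[0.035,0,0],[0.035,0,0]], rotation=[[0,0,0],[0,0,0],[0,0,0],[0,0,0],[0,0,0],[0,0,0],[0,0,0],[0,0,0],[0,0,0],[0,0,0],[0,0,0],[0,0,0],[0,0,0],[0,0,0],[0,0,0],[0,0,0],[0,0,0],[0,0,0],[0,0,0],[0,0,0]])

```text
time_s: 3.43
eef_pos: [531.1, -18.1, 229.5]
tcp_rot: [-2.321, -2.117, 0.001]
wrist_force: [1.0, 0.3, 0.2]
gripper_width: 93.0
gripper_force: 0.0
```

>>> jog_arm(claw=[0,0,0,0,0,0,0,0,0,0,0,0], slide=[[0.03,0,0],[0.03,0,0],[0.03,0,0],[0.03,0,0],[0.03,0,0],[0.03,0,0],[0.03,0,0],[0.03,0,0],[0.03,0,0],[0.03,0,0],[0,0,0],[0,0,0]], rotation=[[0,0,0],[0,0,0],[0,0,0],[0,0,0],[0,0,0],[0,0,0],[0,0,0],[0,0,0],[0,0,0],[0,0,0],[0,0,0],[0,0,0]])

```text
time_s: 4.43
eef_pos: [558.1, 280.9, 229.0]
tcp_rot: [-2.317, -2.121, 0.001]
wrist_force: [0.0, -0.8, -0.6]
gripper_width: 92.8
gripper_force: 0.0
```

>>> jog_arm(claw=[0,0,0,0,0,0,0,0,0,0.4,0.6,0.8,1,1,1,1,1,1,1,1], slide=[[0.0027,0.001,0.03],[0,0,0.03],[0,0,0.03],[0,0,0.03],[0,0,0.03],[0,0,0.03],[0,0,0.015],[0,0,0.01],[0,0,0],[0,0,0],[0,0,0],[0,0,0],[0,0,0],[0,0,0],[0,0,0],[0,0,0],[0,0,0],[0,0,0],[0,0,0],[0,0,0]], rotation=[[0,0,0],[0,0,0],[0,0,0],[0,0,0],[0,0,0],[0,0,0],[0,0,0],[0,0,0],[0,0,0],[0,0,0],[0,0,0],[0,0,0],[0,0,0],[0,0,0],[0,0,0],[0,0,0],[0,0,0],[0,0,0],[0,0,0],[0,0,0]])

```text
time_s: 6.1
eef_pos: [560.0, 281.7, 24.5]
tcp_rot: [-2.321, -2.118, 0.0]
wrist_force: [0.3, 0.6, -0.1]
gripper_width: 24.4
gripper_force: 0.0
```

>>> jog_arm(claw=[1,1,1,1,1,1,1,1,1,1,1,1,1], slide=[[0,0,0],[0,0,0],[0,0,0],[0,0,0],[0,0,0],[0,0,0],[0,0,-0.02],[0,0,-0.02],[0,0,-0.02],[0,0,-0.02],[0,0,-0.02],[0,0,0],[0,0,0]], rotation=[[0,0,0],[0,0,0],[0,0,0],[0,0,0],[0,0,0],[0,0,0],[0,0,0],[0,0,0],[0,0,0],[0,0,0],[0,0,0],[0,0,0],[0,0,0]])

```text
time_s: 7.18
eef_pos: [560.4, 281.7, 125.2]
tcp_rot: [2.321, 2.117, 0.003]
wrist_force: [0.5, 0.5, -1.7]
gripper_width: 11.6
gripper_force: 30.0
```

Run:
```python
from h import *
for n in('top','side'):
    cc=cal(n);p,d=snap(n,n+'1');vv,uu=np.mgrid[:384,:512]
    r=R.from_rotvec(cc['rotation']).as_matrix()
    P=np.stack([(uu-cc['cx'])/cc['fx']*d,(vv-cc['cy'])/cc['fy']*d,d],-1)@r.T+cc['position']
    m=(d>0)&(P[...,0]>480)&(P[...,0]<630)&(P[...,1]>200)&(P[...,1]<360)&(P[...,2]>95)&(P[...,2]<118)
    Q=P[m];print(n,len(Q),np.median(Q[:,2]),cv2.minAreaRect(Q[:,:2].astype(np.float32)))
    if n=='side':
        u,v=proj(cc,(559,283,110));u,v=int(u),int(v)
        cv2.imwrite('pics/c1.png',cv2.resize(p[max(0,v-55):v+55,max(0,u-70):u+70],None,fx=5,fy=5,interpolation=cv2.INTER_CUBIC))
s=bot.read_state();print(s['eef_pos'],s['tcp_rot'],s['gripper_width'],s['wrist_force'])
```

```text
top 0 nan ((0.0, 0.0), (0.0, 0.0), 0.0)
side 427 108.27065907884099 ((560.0044555664062, 282.6060485839844), (122.92829895019531, 51.971771240234375), 84.70027160644531)
[559.55715802 281.13518824 123.57034906] [-2.32073246e+00 -2.11730311e+00  2.28834968e-03] 12.102934066865224 [-0.62271474  0.26833633 -1.28416197]
  return _methods._mean(a, axis=axis, dtype=dtype,
  ret = ret.dtype.type(ret / rcount)
```

View pics/c1.png

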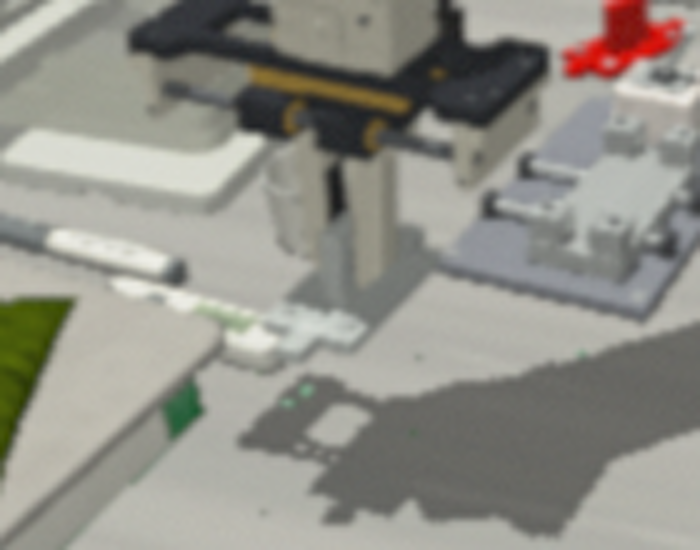

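The pad is held level (rib in the fingers, plate at crop (320,325)), with its centre about 1.5 mm to +y of the TCP. Carrying it over the cradle next.

>>> jog_arm(claw=[1,1,1,1,1,1,1,1,1,1,1,1,1], slide=[[0,0,0],[-0.0254,-0.00355,0],[-0.0254,-0.00355,0],[-0.0254,-0.00355,0],[-0.0254,-0.00355,0],[-0.0254,-0.00355,0],[-0.0254,-0.00355,0],[-0.0254,-0.00355,0],[-0.0254,-0.00355,0],[-0.0254,-0.00355,0],[-0.0254,-0.00355,0],[0,0,0.02],[0,0,0]], rotation=[[0,0,-0.01],[0,0,0],[0,0,0],[0,0,0],[0,0,0],[0,0,0],[0,0,0],[0,0,0],[0,0,0],[0,0,0],[0,0,0],[0,0,0],[0,0,0]])

```text
time_s: 8.37
eef_pos: [502.3, 29.4, 102.1]
tcp_rot: [-2.311, -2.125, 0.006]
wrist_force: [0.4, 0.4, -1.5]
gripper_width: 11.9
gripper_force: 30.0
```

Run:
```python
from h import *
for n in('side','top'):
    cc=cal(n);p,d=snap(n,n+'2');vv,uu=np.mgrid[:384,:512]
    r=R.from_rotvec(cc['rotation']).as_matrix()
    P=np.stack([(uu-cc['cx'])/cc['fx']*d,(vv-cc['cy'])/cc['fy']*d,d],-1)@r.T+cc['position']
    for nm,z0,z1 in(('pad',84,94),('blocks',42,53)):
        m=(d>0)&(P[...,0]>440)&(P[...,0]<580)&(P[...,1]>-40)&(P[...,1]<120)&(P[...,2]>z0)&(P[...,2]<z1)
        Q=P[m]
        if len(Q)>5: print(n,nm,len(Q),np.median(Q[:,2]),cv2.minAreaRect(Q[:,:2].astype(np.float32)))
    u,v=proj(cc,(504,32,70));u,v=int(u),int(v)
    cv2.imwrite(f'pics/c2{n}.png',cv2.resize(p[max(0,v-40):v+40,max(0,u-50):u+50],None,fx=7,fy=7,interpolation=cv2.INTER_CUBIC))
s=bot.read_state();print(s['eef_pos'],s['tcp_rot'],s['gripper_width'],s['wrist_force'])
```

```text
side pad 187 86.51688779660344 ((501.9320373535156, 32.06608200073242), (123.71820831298828, 50.352169036865234), 85.31201934814453)
side blocks 110 47.617886147003844 ((505.03887939453125, 32.04125213623047), (138.5415496826172, 60.60338592529297), 86.15457916259766)
top pad 52 87.73989067058267 ((486.7724609375, 46.40781784057617), (105.69297790527344, 39.64537811279297), 65.3386459350586)
top blocks 82 47.783472801353014 ((503.9317932128906, 39.727943420410156), (120.09818267822266, 60.52489471435547), 84.71321868896484)
[503.50229248  31.90899589 103.82332975] [-2.30790685 -2.12888779  0.00231732] 11.931437205407706 [ 0.99972639 -0.14955102 -2.04286911]
```

View pics/c2side.png

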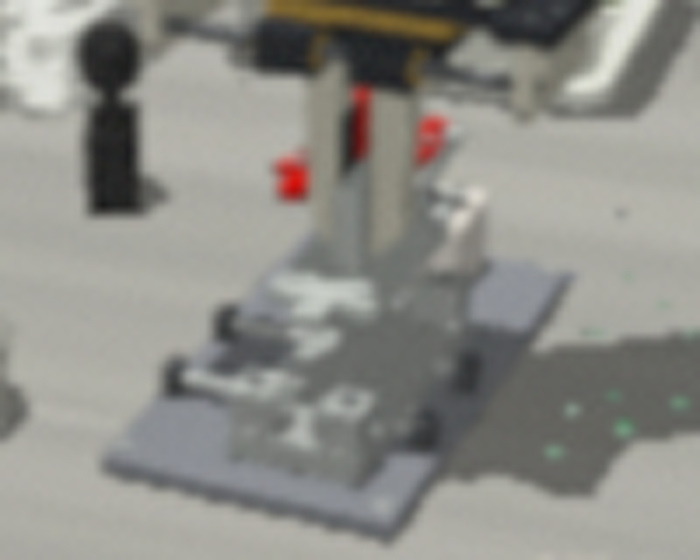

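The pad hangs over the cradle about 2–3 mm towards the robot. I'll correct by 2 mm and lower it into the slot mouths.

>>> jog_arm(claw=[1,1,1,1,1,1,1,1,1,1], slide=[[0,0.002,0.009],[0,0,0.009],[0,0,0.009],[0,0,0.002],[0,0,0.002],[0,0,0.002],[0,0,0.002],[0,0,0],[0,0,0],[0,0,0]], rotation=[[0,0,0],[0,0,0],[0,0,0],[0,0,0],[0,0,0],[0,0,0],[0,0,0],[0,0,0],[0,0,0],[0,0,0]])

```text
time_s: 9.3
eef_pos: [506.1, 31.2, 69.8]
tcp_rot: [2.31, 2.129, 0.0]
wrist_force: [-0.0, 0.7, -2.8]
gripper_width: 11.9
gripper_force: 30.0
```

Run:
```python
from h import *
for n in('side','top'):
    p,d=snap(n,n+'3')
s=bot.read_state();print(s['eef_pos'],s['tcp_rot'],s['gripper_width'],s['wrist_force'],s['torque'])
```

```text
[506.11075889  31.18522583  69.8192976 ] [2.31005377e+00 2.12878757e+00 4.45495573e-04] 11.539126542997575 [ 0.44042428 -1.33319811 -2.87030786] [-0.06353241 -0.13720868  0.0065201 ]
```

No contact force, with the underside at about 46, below the 47.5 mouths, so the ears are in. Continuing slowly to the clips.

>>> jog_arm(claw=[1,1,1,1,1,1,1], slide=[[0,0,0.001],[0,0,0.001],[0,0,0.001],[0,0,0.001],[0,0,0.001],[0,0,0],[0,0,0]], rotation=[[0,0,0],[0,0,0],[0,0,0],[0,0,0],[0,0,0],[0,0,0],[0,0,0]])

```text
time_s: 9.98
eef_pos: [505.7, 31.3, 64.5]
tcp_rot: [-2.31, -2.129, 0.001]
wrist_force: [-1.0, 0.5, -0.2]
gripper_width: 12.0
gripper_force: 30.0
```

Run:
```python
from h import *
p,d=snap('side','side4')
s=bot.read_state();print(s['eef_pos'],s['wrist_force'],s['torque'])
cv2.imwrite('pics/c4.png',cv2.resize(p[190:240,215:295],None,fx=9,fy=9,interpolation=cv2.INTER_CUBIC))
```

```text
[505.72997185  31.24500388  64.49823175] [-1.76684508 -0.17046557 -1.25668454] [-0.07081098  0.24107081  0.12965671]
```

View pics/c4.png

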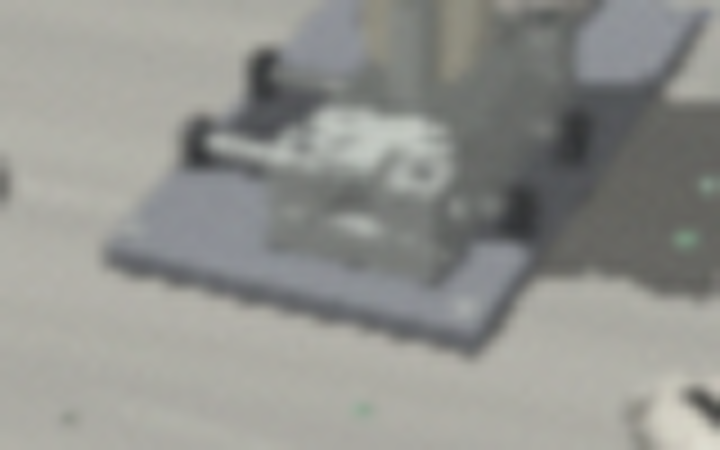

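The ear is inside the slot, between the two posts. Pressing on.

>>> jog_arm(claw=[1,1,1,1,1,1,1], slide=[[0,0,0.001],[0,0,0.001],[0,0,0.001],[0,0,0.001],[0,0,0.001],[0,0,0.001],[0,0,0]], rotation=[[0,0,0],[0,0,0],[0,0,0],[0,0,0],[0,0,0],[0,0,0],[0,0,0]])

```text
time_s: 10.62
eef_pos: [506.4, 31.4, 58.6]
tcp_rot: [2.31, 2.129, 0.001]
wrist_force: [0.1, 0.4, 1.6]
gripper_width: 11.7
gripper_force: 30.0
```

>>> jog_arm(claw=[1,1,1,1,1,1,1], slide=[[0,0,0.001],[0,0,0.001],[0,0,0.001],[0,0,0.001],[0,0,0.001],[0,0,0.001],[0,0,0]], rotation=[[0,0,0],[0,0,0],[0,0,0],[0,0,0],[0,0,0],[0,0,0],[0,0,0]])

```text
time_s: 11.2
eef_pos: [505.8, 31.3, 52.0]
tcp_rot: [-2.309, -2.129, 0.001]
wrist_force: [1.4, 0.2, -5.1]
gripper_width: 11.7
gripper_force: 30.0
```

Passing the clips now (the clip is pulling the pad down). Pressing home until the bed pushes back.

>>> jog_arm(claw=[1,1,1], slide=[[0,0,0.0005],[0,0,0.0005],[0,0,0]], rotation=[[0,0,0],[0,0,0],[0,0,0]])

```text
time_s: 11.45
eef_pos: [505.9, 31.3, 52.0]
tcp_rot: [2.31, 2.129, -0.0]
wrist_force: [-0.8, 0.4, 6.3]
gripper_width: 12.1
gripper_force: 30.0
```

>>> jog_arm(claw=[1,1,1], slide=[[0,0,0.0005],[0,0,0.0005],[0,0,0]], rotation=[[0,0,0],[0,0,0],[0,0,0]])

```text
time_s: 11.7
eef_pos: [506.6, 31.2, 51.9]
tcp_rot: [2.309, 2.128, 0.002]
wrist_force: [0.1, -1.2, 19.9]
gripper_width: 11.8
gripper_force: 30.0
```

The pad is hard on the bed: z has stalled at 52 with 20 N. Releasing, lifting and looking.

>>> jog_arm(claw=[1,1,0.6,0.6,0.6,0.6,0.6,0.6,0.6,0.6,0.6,0.6,0.6,0.6,0.6], slide=[[0,0,0.0005],[0,0,0],[0,0,-0.0015],[0,0,0],[0,0,0],[0,0,0],[0,0,0],[0,0,-0.02],[0,0,-0.03],[0,0,-0.03],[0,0,-0.03],[0,0,-0.03],[0,0,-0.03],[0,0,0],[0,0,0]], rotation=[[0,0,0],[0,0,0],[0,0,0],[0,0,0],[0,0,0],[0,0,0],[0,0,0],[0,0,0],[0,0,0],[0,0,0],[0,0,0],[0,0,0],[0,0,0],[0,0,0],[0,0,0]])

```text
time_s: 12.95
eef_pos: [506.6, 31.1, 222.8]
tcp_rot: [2.309, 2.127, 0.003]
wrist_force: [0.3, 0.7, 0.1]
gripper_width: 37.5
gripper_force: 0.0
```

Run:
```python
from h import *
im=[]
for n in('side','top'):
    cc=cal(n);p,d=snap(n,n+'5');vv,uu=np.mgrid[:384,:512]
    r=R.from_rotvec(cc['rotation']).as_matrix()
    P=np.stack([(uu-cc['cx'])/cc['fx']*d,(vv-cc['cy'])/cc['fy']*d,d],-1)@r.T+cc['position']
    for nm,a in dict(plate=(470,545,-10,75,31,41),blocks=(440,580,-50,120,44,52),rib=(470,545,-10,75,66,80),box=(440,580,-140,-50,48,56),lever=(440,580,-130,-50,60,110)).items():
        m=(d>0)&(P[...,0]>a[0])&(P[...,0]<a[1])&(P[...,1]>a[2])&(P[...,1]<a[3])&(P[...,2]>a[4])&(P[...,2]<a[5])
        Q=P[m]
        if len(Q)>5: print(n,nm,len(Q),np.median(Q[:,2]).round(1),Q.max(0).round(1),cv2.minAreaRect(Q[:,:2].astype(np.float32)))
        if nm=='plate' and len(Q)>5:
            A=np.c_[Q[:,:2]-Q[:,:2].mean(0),np.ones(len(Q))];print('  tilt',np.linalg.lstsq(A,Q[:,2],rcond=None)[0])
    u,v=proj(cc,(508,-25,50));u,v=int(u),int(v)
    im.append(cv2.resize(p[v-32:v+33,u-45:u+45],None,fx=8,fy=8,interpolation=cv2.INTER_CUBIC)[:, :])
cv2.imwrite('pics/c5.png',cv2.resize(np.vstack(im),None,fx=.57,fy=.57,interpolation=cv2.INTER_AREA))
s=bot.read_state();print(s['eef_pos'],s['tcp_rot'],s['gripper_width'],s['wrist_force'])
```

```text
side plate 149 36.3 [532.   73.5  40.9] ((506.5991516113281, 31.191476821899414), (85.22083282470703, 51.12200164794922), 85.90199279785156)
  tilt [1.70302428e-02 4.93997724e-03 3.63318919e+01]
side blocks 128 47.9 [541.3 102.5  51.8] ((507.4289855957031, 31.803951263427734), (140.011474609375, 60.475303649902344), 86.00473022460938)
side rib 41 72.9 [513.6  57.2  76.1] ((505.6783142089844, 34.704734802246094), (43.73490524291992, 13.13060188293457), 82.1764907836914)
side box 107 52.2 [540.5 -61.7  56. ] ((512.4326171875, -88.01988220214844), (51.96430969238281, 55.73539733886719), 89.09734344482422)
side lever 23 80.5 [512.1 -81.4  95.3] ((501.3066711425781, -87.70142364501953), (8.213356971740723, 20.04433250427246), 66.81558990478516)
top plate 35 36.7 [507.9  58.1  40.6] ((498.3427429199219, 39.097816467285156), (40.109920501708984, 10.50003433227539), 77.28897094726562)
  tilt [-5.34444293e-02 -1.56239092e-02  3.64157194e+01]
top blocks 69 47.8 [539.4 101.8  51.8] ((508.59619140625, 73.25685119628906), (52.05561447143555, 57.17856216430664), 84.52261352539062)
[505.42027045  30.91235395 220.83365417] [-2.30995840e+00 -2.12845673e+00  1.70968271e-03] 37.074573593732225 [-0.4029028   0.40814692  0.62357878]
```

View pics/c5.png

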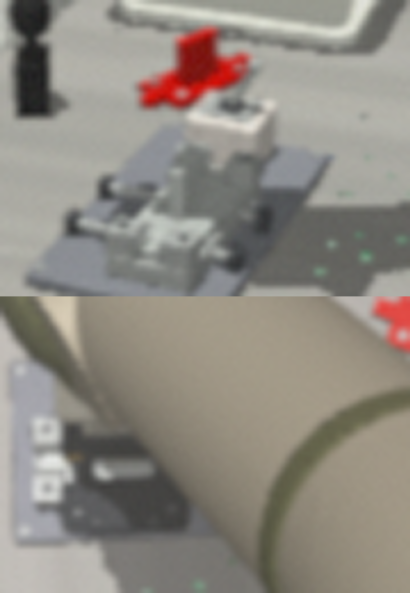

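The pad is seated level: plate top about 36 (35.5 expected), rib top about 73. The box centre is at about (511.5, -87) and the lever still leans to the robot's side. I'll shut the fingers and come down on the robot's side of the lever.

>>> jog_arm(claw=[1,1,1,1,1,1,1,1,1,1,1,1,1,1,1,1], slide=[[-0.0147,-0.0051,0],[-0.0147,-0.0051,0],[-0.0147,-0.0051,0],[-0.0147,-0.0051,0],[-0.0147,-0.0051,0],[-0.0147,-0.0051,0],[-0.0147,-0.0051,0],[-0.0147,-0.0051,0],[0,0,0.025],[0,0,0.025],[0,0,0.025],[0,0,0.025],[0,0,0.025],[0,0,0.009],[0,0,0],[0,0,0]], rotation=[[0,0,0],[0,0,0],[0,0,0],[0,0,0],[0,0,0],[0,0,0],[0,0,0],[0,0,0],[0,0,0],[0,0,0],[0,0,0],[0,0,0],[0,0,0],[0,0,0],[0,0,0],[0,0,0]])

```text
time_s: 14.38
eef_pos: [455.2, -82.2, 87.1]
tcp_rot: [-2.308, -2.129, 0.003]
wrist_force: [0.3, -0.8, 0.3]
gripper_width: 0.4
gripper_force: 0.0
```

>>> jog_arm(claw=[1,1,1,1,1,1,1,1,1,1], slide=[[0,0.003,0],[0,0.003,0],[0,0.003,0],[0,0.003,0],[0,0.003,0],[0,0.003,0],[0,0.003,0],[0,0.003,0],[0,0,0],[0,0,0]], rotation=[[0,0,0],[0,0,0],[0,0,0],[0,0,0],[0,0,0],[0,0,0],[0,0,0],[0,0,0],[0,0,0],[0,0,0]])

```text
time_s: 15.22
eef_pos: [479.6, -84.7, 87.5]
tcp_rot: [-2.31, -2.129, 0.0]
wrist_force: [-1.9, 0.1, 0.4]
gripper_width: 0.5
gripper_force: 0.9
```

Touching the lever (about -2 N). Pushing it past upright.

>>> jog_arm(claw=[1,1,1,1,1,1,1,1], slide=[[0,0.003,0],[0,0.003,0],[0,0.003,0],[0,0.003,0],[0,0.003,0],[0,0.003,0],[0,0,0],[0,0,0]], rotation=[[0,0,0],[0,0,0],[0,0,0],[0,0,0],[0,0,0],[0,0,0],[0,0,0],[0,0,0]])

```text
time_s: 15.88
eef_pos: [498.0, -86.1, 87.6]
tcp_rot: [2.31, 2.129, 0.0]
wrist_force: [0.1, -1.3, 0.6]
gripper_width: 0.5
gripper_force: 0.0
```

>>> jog_arm(claw=[1,1,1,1,1,1,1,1,1,1,1,1], slide=[[0,-0.015,0],[0,-0.02,0],[0,-0.01,0],[0,0,-0.03],[0,0,-0.03],[0,0,-0.03],[0,0,-0.03],[-0.04,0,-0.02],[-0.04,0,0],[-0.04,0,0],[-0.04,0,0],[-0.04,0,0]], rotation=[[0,0,0],[0,0,0],[0,0,0],[0,0,0],[0,0,0],[0,0,0],[0,0,0],[0,0,0],[0,0,0],[0,0,0],[0,0,0],[0,0,0]])

```text
time_s: 16.88
eef_pos: [436.2, -281.0, 226.7]
tcp_rot: [2.309, 2.129, -0.0]
wrist_force: [0.8, -0.0, 1.2]
gripper_width: 0.7
gripper_force: 0.0
```

>>> jog_arm(claw=[1,1,1,1,1,1,1], slide=[[-0.04,0,0],[-0.04,0,0],[-0.04,0,0],[-0.04,0,0],[-0.04,0,0],[0,0,0],[0,0,0]], rotation=[[0,0,0],[0,0,0],[0,0,0],[0,0,0],[0,0,0],[0,0,0],[0,0,0]])

```text
time_s: 17.47
eef_pos: [419.1, -480.6, 225.5]
tcp_rot: [-2.314, -2.124, 0.001]
wrist_force: [-0.1, 0.1, -0.5]
gripper_width: 0.4
gripper_force: 0.0
```

Run:
```python
from h import *
im=[]
for n in('side','top'):
    cc=cal(n);p,d=snap(n,n+'6');vv,uu=np.mgrid[:384,:512]
    r=R.from_rotvec(cc['rotation']).as_matrix()
    P=np.stack([(uu-cc['cx'])/cc['fx']*d,(vv-cc['cy'])/cc['fy']*d,d],-1)@r.T+cc['position']
    for nm,a in dict(plate=(470,545,-10,75,31,41),rib=(470,545,-10,75,66,80),base=(440,600,-130,115,9,14),lever=(440,580,-130,-50,60,110)).items():
        m=(d>0)&(P[...,0]>a[0])&(P[...,0]<a[1])&(P[...,1]>a[2])&(P[...,1]<a[3])&(P[...,2]>a[4])&(P[...,2]<a[5])
        Q=P[m]
        if len(Q)>5: print(n,nm,len(Q),np.median(Q[:,2]).round(1),Q.mean(0).round(1),cv2.minAreaRect(Q[:,:2].astype(np.float32)))
    u,v=proj(cc,(508,-15,50));u,v=int(u),int(v)
    im.append(cv2.resize(p[v-32:v+33,u-50:u+50],None,fx=4.6,fy=4.6,interpolation=cv2.INTER_CUBIC))
cv2.imwrite('pics/c6.png',np.vstack(im))
print(bot.read_state()['eef_pos'])
```

```text
side plate 152 36.4 [502.5  34.7  36.3] ((507.0863952636719, 31.79351043701172), (85.11837768554688, 51.07861328125), 86.12555694580078)
side rib 38 73.8 [505.4  37.4  72.7] ((505.99285888671875, 33.66088104248047), (39.81575393676758, 11.07891845703125), 85.14833068847656)
side base 631 12.6 [517.   17.8  12.4] ((517.649658203125, -2.7214736938476562), (239.9893035888672, 137.45372009277344), 85.47998046875)
side lever 25 77.5 [523.1 -88.1  78.3] ((522.7586059570312, -87.84288787841797), (21.038637161254883, 9.319316864013672), 12.673489570617676)
top plate 313 35.9 [505.1  32.3  35.9] ((505.95916748046875, 33.351470947265625), (85.01212310791016, 57.903533935546875), 87.59745025634766)
top rib 48 73.9 [505.6  34.2  73.7] ((505.6402893066406, 33.86988067626953), (38.4729118347168, 10.83785629272461), 85.25286102294922)
top base 1001 11.7 [518.4  -7.9  11.7] ((517.342041015625, -2.591217041015625), (237.78477478027344, 136.28805541992188), 86.08702087402344)
top lever 25 83.3 [520.4 -88.1  79.8] ((511.2258605957031, -88.12205505371094), (40.792877197265625, 16.431720733642578), 9.568666458129883)
[ 420.52415963 -477.34416669  225.97011392]
```

View pics/c6.png

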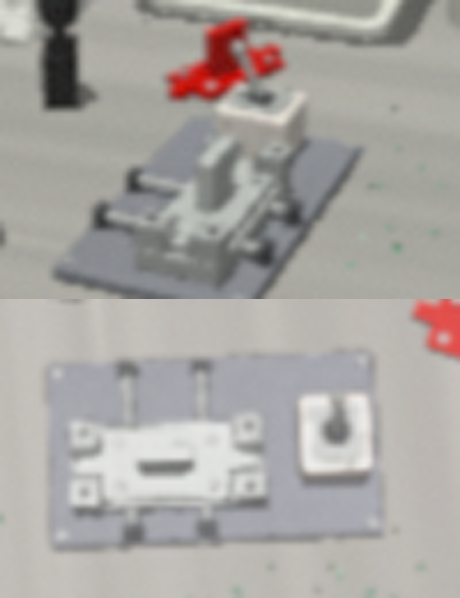

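The pad lies flat with both ears in their slots (crop (80,465) and (262,455), plate top about 36). The lever now leans away from the robot (crop (337,405)), and the base has not moved. Handing in.

```bash
python3 -c "
from workcell import bot
print(bot.finish_job())"
```

```text
the job is handed in; nothing more can be done
None
```

The aluminium pad is pressed flat on the cradle's bed with both ears past the clips, the toggle is on, nothing else was touched, and the job was handed in at about 17.5 s.

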